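Rack the press tools in reverse order

TASK

Move the four steel press tools from the flat rail into the empty rack with four bays, one tool to a bay, standing upright on the bay floor. Reverse their order: as you see it from the robot, the tool that stood farthest left on the rail goes into the bay farthest right, the next one into the second bay from the right, and so on.

Things in the scene. Friction and masses are not known exactly. Their poses are not given: they have to be found in the camera images.
- rail: Flat aluminium rail, 56 x 204 x 10 mm, fixed on the bench; the four tools stand on it in a row at the start. Origin: centre of its underside. x points across the row, away from the robot; y along the row, to the robot's left (turned by -0.05 to 0.3 rad). Its four seat plates are centred at y = +69, +23, -23, -69 mm.
- rack: Dark steel rack, 56 x 187 mm, fixed on the bench, empty at the start. Origin: centre of its underside; x across the row, away from the robot, y along it, to the robot's left (turned by -0.05 to 0.3 rad). Four bays centred at x = 0, y = +69, +23, -23, -69 mm, floors at z = 10 mm, each 43 mm wide between 3 mm ribs 8 mm above the floor and 50 mm long in x between lips 3 mm thick, 4 mm above it.
- tool_round: Loose: plain round steel cylinder, 26 mm diameter, 60 mm tall, with a plain flat top; about 0.24 kg. Origin: centre of its underside, its z axis up. Starts on its seat plate, within 5 mm of its middle, turned by at most 0.15 rad against the rail.
- tool_stepped: Loose: steel tool with a round foot 28 mm in diameter and 18 mm tall and above it a thinner round stem, 16 mm in diameter, up to 56 mm; take it by the stem; about 0.15 kg. Origin: centre of its underside, its z axis up. Starts on its seat plate, within 5 mm of its middle, turned by at most 0.15 rad against the rail.
- tool_hex: Loose: hexagonal steel prism, 25 mm across flats (28.9 mm over corners), 46 mm tall, dark bore in its top; two of its flats face along its own +x and -x; about 0.19 kg. Origin: centre of its underside, its z axis up. Starts on its seat plate, within 5 mm of its middle, turned by at most 0.15 rad against the rail.
- tool_square: Loose: square steel block, 25 x 25 mm, 50 mm tall, with a thin dark line across its top; its faces look along its own x and y; about 0.23 kg. Origin: centre of its underside, its z axis up. Starts on its seat plate, within 5 mm of its middle, turned by at most 0.15 rad against the rail.
- seat_round: Grey seat plate, 48 x 40 mm, 6 mm thick, fixed on the rail: the one on which the round tool stands at the start (all four plates look alike). It never moves, so it marks that tool's starting place in the row. Origin: centre of its underside, 10 mm above the bench; the tool stands on its top, 16 mm above the bench.
- seat_stepped: Grey seat plate, 48 x 40 mm, 6 mm thick, fixed on the rail: the one on which the stepped tool stands at the start (all four plates look alike). It never moves, so it marks that tool's starting place in the row. Origin: centre of its underside, 10 mm above the bench; the tool stands on its top, 16 mm above the bench.
- seat_hex: Grey seat plate, 48 x 40 mm, 6 mm thick, fixed on the rail: the one on which the hex tool stands at the start (all four plates look alike). It never moves, so it marks that tool's starting place in the row. Origin: centre of its underside, 10 mm above the bench; the tool stands on its top, 16 mm above the bench.
- seat_square: Grey seat plate, 48 x 40 mm, 6 mm thick, fixed on the rail: the one on which the square tool stands at the start (all four plates look alike). It never moves, so it marks that tool's starting place in the row. Origin: centre of its underside, 10 mm above the bench; the tool stands on its top, 16 mm above the bench.

How it is judged:
At the end, for the whole second after the job is handed in: Each tool stands upright (0.12 rad) on the floor (4 mm) of the mirrored bay: first from the left on the rail in the fourth bay, second in third, third in second, fourth in first; within 11 mm of the bay centre along the row and 15 mm across it; all released and at rest (((y of seat_round in the frame of rail between 0.058 and 0.08 m and y of tool_round in the frame of rack between -0.08 and -0.058 m) or (y of seat_round in the frame of rail between 0.012 and 0.034 m and y of tool_round in the frame of rack between -0.034 and -0.012 m) or (y of seat_round in the frame of rail between -0.034 and -0.012 m and y of tool_round in the frame of rack between 0.012 and 0.034 m) or (y of seat_round in the frame of rail between -0.08 and -0.058 m and y of tool_round in the frame of rack between 0.058 and 0.08 m)) and x of tool_round in the frame of rack between -0.015 and 0.015 m and z of tool_round in the frame of rack between 0.006 and 0.014 m and angle between each of tool_round, tool_stepped, tool_hex, tool_square's own z axis and vertical below 0.12 rad and linear speed of each of tool_round, tool_stepped, tool_hex, tool_square below 0.02 m/s and angular speed of each of tool_round, tool_stepped, tool_hex, tool_square below 0.2 rad/s and ((y of seat_stepped in the frame of rail between 0.058 and 0.08 m and y of tool_stepped in the frame of rack between -0.08 and -0.058 m) or (y of seat_stepped in the frame of rail between 0.012 and 0.034 m and y of tool_stepped in the frame of rack between -0.034 and -0.012 m) or (y of seat_stepped in the frame of rail between -0.034 and -0.012 m and y of tool_stepped in the frame of rack between 0.012 and 0.034 m) or (y of seat_stepped in the frame of rail between -0.08 and -0.058 m and y of tool_stepped in the frame of rack between 0.058 and 0.08 m)) and x of tool_stepped in the frame of rack between -0.015 and 0.015 m and z of tool_stepped in the frame of rack between 0.006 and 0.014 m and ((y of seat_hex in the frame of rail between 0.058 and 0.08 m and y of tool_hex in the frame of rack between -0.08 and -0.058 m) or (y of seat_hex in the frame of rail between 0.012 and 0.034 m and y of tool_hex in the frame of rack between -0.034 and -0.012 m) or (y of seat_hex in the frame of rail between -0.034 and -0.012 m and y of tool_hex in the frame of rack between 0.012 and 0.034 m) or (y of seat_hex in the frame of rail between -0.08 and -0.058 m and y of tool_hex in the frame of rack between 0.058 and 0.08 m)) and x of tool_hex in the frame of rack between -0.015 and 0.015 m and z of tool_hex in the frame of rack between 0.006 and 0.014 m and ((y of seat_square in the frame of rail between 0.058 and 0.08 m and y of tool_square in the frame of rack between -0.08 and -0.058 m) or (y of seat_square in the frame of rail between 0.012 and 0.034 m and y of tool_square in the frame of rack between -0.034 and -0.012 m) or (y of seat_square in the frame of rail between -0.034 and -0.012 m and y of tool_square in the frame of rack between 0.012 and 0.034 m) or (y of seat_square in the frame of rail between -0.08 and -0.058 m and y of tool_square in the frame of rack between 0.058 and 0.08 m)) and x of tool_square in the frame of rack between -0.015 and 0.015 m and z of tool_square in the frame of rack between 0.006 and 0.014 m); the robot touches nothing.
It also fails if it takes over 90 s, if anything falls off the work surface, if the arm or the gripper's body presses on something with over 40 N, if the wrist force passes 120 N, or if a joint passes its speed limit or range.

ROBOT

A 6-joint arm with a two-finger parallel gripper is mounted at the origin on a cart in front of the work surface, level with it; the furniture and walls round the work are solid. World frame = base frame: x ahead of the robot, y to its left, z up, the work surface at z = 0. Lengths are in m, angles in rad, forces in N, time in s.
With the tool pointing down it reaches from about 0.3 to 1 m from the base axis. Payload 5.1 kg.
Tool frame: the origin (TCP) lies between the finger pads; the fingertips stand 25 mm ahead of it and the grasp point (between the pads) lies 6 mm ahead of it; z points along the fingers, y is the line along which they close (so a half turn about z gives the same grasp; the last joint's range is limited). The gripper opens to 95 mm and grips with 3 to 60 N. Pads are 20 mm wide; open, the fingers measure 119 mm over their backs; the gripper's body (75 mm by 180 mm) begins 59 mm behind the grasp point.
Start: joints at [1.018, 0.124, 1.65, -0, 1.367, -0.083], TCP at [0.294, 0.58, 0.24] pointing down, gripper open.
Joint ranges: [-2.61, 2.61], [-1.02, 2.33], [0.03, 2.71], [-1.35, 4.49], [0.32, 2.68], [-2.91, 2.91]. Speed limits (rad/s): [2.57, 2.57, 3.14, 3.14, 3.14, 3.14].

INTERFACE

Orientations are given as a rotation vector (axis times angle).
In Python, from station import manip gives the robot as it stands.
- The arm moves only by the shell command python3 -m crank 'ROWS'. ROWS is a JSON object of lists of equal length, an entry for each row: "linear": the shift along the tool's x, y, z in m, a list of three; "roll": the turn about the tool's z in degrees; "fingers": the closure, from 0 (fully open) to 1 (shut). In form: {"linear": [[x, y, z], ...], "roll": [roll, ...], "fingers": [fingers, ...]}. A call has exactly 10 rows; each row is the pose to reach, as a shift and turn from the pose commanded when the call began, along the tool's axes at that moment; what a row does not reach only later rows make up. A row lasts 1/12 s, in which the tool goes at most 41.7 mm and 7.16 degrees, less where a joint would pass 70% of its speed; a pose out of reach is approached as far as the arm can. A call with a gripper value outside its range is refused whole. The fingers move at their own pace and stop on an object; the grip force is fixed at half the most. Time passes only in rows, so rows that repeat a pose let the fingers close, or fill a call up. It gives the time, the measured TCP pose, the force, the opening and the grip force at its end, in the units of the state.
- manip.observe(): the state, without advancing time (a new reading comes with each control period).
- manip.snapshot(name): name is "side" or "top"; returns a dict with "color" (420x560x3 uint8, red, green, blue), "fx", "fy", "cx", "cy" (pixels), "k1" (the pictures are not rectified: a ray, as slopes to the right and down, at radius r is drawn at 1 + k1 r^2 times it, then the intrinsics apply), "R" (3x3) and "t" (3): a world point X has camera coordinates R X + t. Camera axes: x right, y down, z forward; pixel columns grow to the right and rows downward; lengths in m; the calibration is good to about 2 mm. A picture is of the moment at which its call begins. There is no depth.
- manip.job_done(): hands the job in; it is judged then, once.
The state is a dict: "time_s": time; "joint_pos": joint angles; "qvel": joint speeds; "tau": joint torques, N m; "ee_pos": TCP position; "ee_rot": TCP orientation; "force": force on the tool from outside, world axes, zero at the start; "torque": the same for the moment, N m; "grip_width": finger opening in m; "grip_force": force on a finger pad.
Only numpy, scipy, OpenCV 4.12 (cv2) and the standard library are available. Lean on these libraries where they do the work, as an engineer would, in place of code of your own. Each camera call takes 0.05 s, during which the arm holds its last target. There are 200 camera calls.

## Working session

There is one attempt and no reset: what is moved stays moved. The work goes in short steps, Python scripts to look and compute and a shell command to move; the robot and the scene stay as the last step left them, time stands still between calls to the robot, and variables do not carry over. Pictures are saved under pics/ and viewed, at most 14 in all, crops included, and the job is handed in when it is done.

```bash
mkdir -p pics; python3 - <<'E'
from station import manip
import cv2
for n in("top","side"):
    s=manip.snapshot(n); cv2.imwrite(f"pics/{n}0.png",cv2.resize(s["color"][:,:,::-1],(800,600),interpolation=cv2.INTER_CUBIC))
    print(n,s["fx"],s["fy"],s["cx"],s["cy"],s["k1"],s["R"],s["t"])
print(manip.observe())
E
```

```text
top 460.27952169409855 460.27952169409855 285.8141046305596 208.7918270811106 0.04975326355462276 [[-9.42315765e-04 -9.99993924e-01 -3.35624248e-03]
 [-9.91728158e-01  1.36529884e-03 -1.28348731e-01]
 [ 1.28352534e-01  3.20753514e-03 -9.91723419e-01]] [0.2760957  0.53283472 0.81774627]
side 408.08213228167114 408.08213228167114 279.50665309239326 207.15490262146605 -0.05828884046543479 [[ 0.98303149 -0.18328944 -0.00735364]
 [-0.08955044 -0.44452511 -0.89127894]
 [ 0.16009314  0.87681378 -0.45339583]] [-0.4618235   0.21564812  0.54498346]
{'time_s': 0.1, 'joint_pos': array([ 1.01838643e+00,  1.24447133e-01,  1.65152073e+00,  1.51404464e-05,
        1.36752397e+00, -8.26202833e-02]), 'qvel': array([ 0.00067628, -0.00046466, -0.00327962, -0.00099479, -0.00157025,
        0.00087662]), 'tau': array([ 7.88168745e-05, -4.18880296e+01, -3.61097002e+01,  7.76674761e-02,
        4.61885962e-02, -3.37082554e-05]), 'ee_pos': array([0.29400695, 0.57910757, 0.23851513]), 'ee_rot': array([-7.31039537e-01, -3.05472813e+00,  2.82629272e-03]), 'force': array([ 0.21901711, -0.37537258,  0.07825662]), 'torque': array([-0.01427398, -0.00815044,  0.02471418]), 'grip_force': 0.0, 'grip_width': 0.09489622721465632}
```

View pics/top0.png

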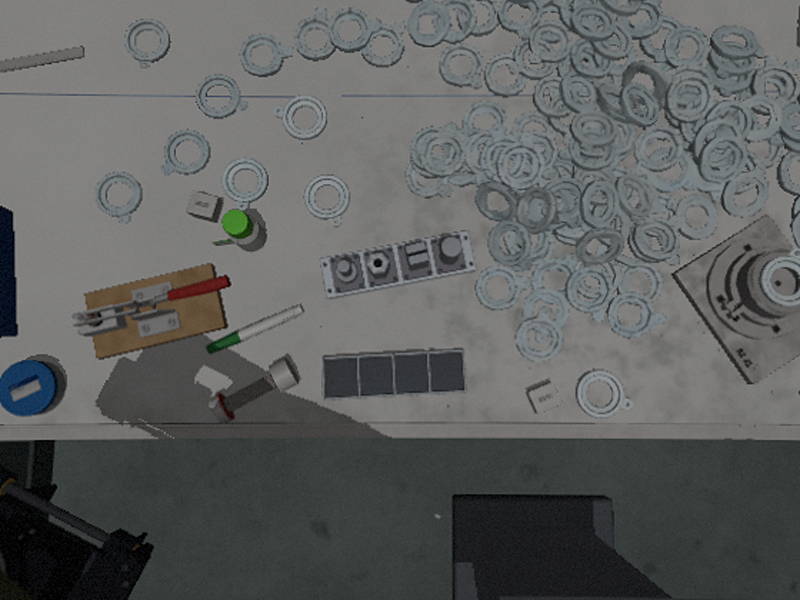

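View pics/side0.png

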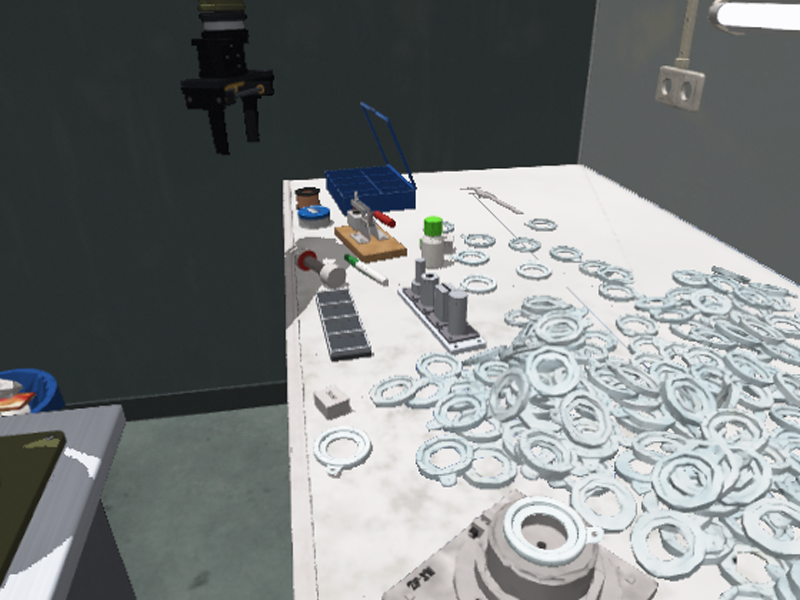

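The top view shows, from the left: stepped (345,268), hex (378,262), square (415,256) and round (450,248). The empty rack is at (394,373). Next I'll view an enlarged crop.

```bash
cat > h.py <<'E'
from station import manip
import cv2, numpy as np
from scipy.spatial.transform import Rotation as Ro
def ray(s,u,v):
    x,y=(u-s["cx"])/s["fx"],(v-s["cy"])/s["fy"]; a,b=x,y
    for _ in range(20):
        f=1+s["k1"]*(a*a+b*b); a,b=x/f,y/f
    R=np.array(s["R"]); return -R.T@np.array(s["t"]),R.T@np.array([a,b,1])
def at(s,u,v,z):
    o,d=ray(s,u,v); return o+d*(z-o[2])/d[2]
def proj(s,X):
    c=np.array(s["R"])@X+s["t"]; a,b=c[:2]/c[2]; f=1+s["k1"]*(a*a+b*b)
    return np.array([s["fx"]*a*f+s["cx"],s["fy"]*b*f+s["cy"]])
def crop(n,name,x0,y0,w,h,k):
    s=manip.snapshot(n); im=s["color"][y0:y0+h,x0:x0+w,::-1]
    cv2.imwrite(f"pics/{name}.png",cv2.resize(im,None,fx=k,fy=k,interpolation=cv2.INTER_CUBIC)); return s
E
python3 - <<'E'
from h import *
crop("top","c1",220,155,120,60,6.6);crop("top","c2",220,235,120,60,6.6)
a=cv2.imread("pics/c1.png");b=cv2.imread("pics/c2.png");im=cv2.convertScaleAbs(np.vstack([a,b])[:600*2],alpha=1.5)
print(im.shape);cv2.imwrite("pics/c3.png",cv2.resize(im,(790,592*1*1)) if 0 else cv2.resize(im,None,fx=600/im.shape[0],fy=600/im.shape[0]))
cv2.imwrite("pics/c1b.png",cv2.convertScaleAbs(a,alpha=1.4)); cv2.imwrite("pics/c2b.png",cv2.convertScaleAbs(b,alpha=1.4))
E
```

```text
(792, 792, 3)
```

View pics/c1b.png

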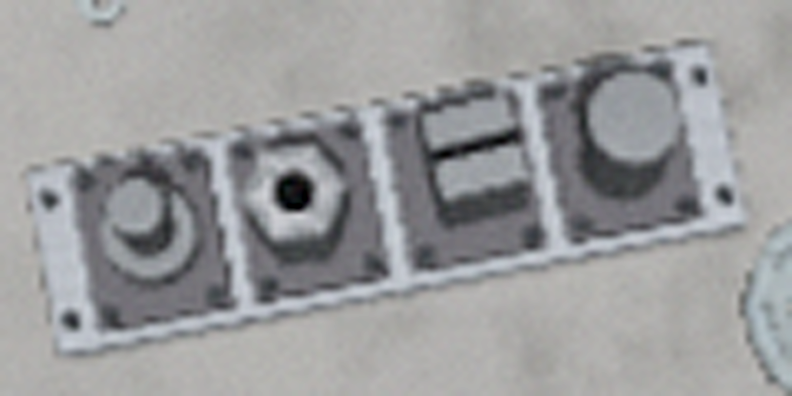

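View pics/c2b.png

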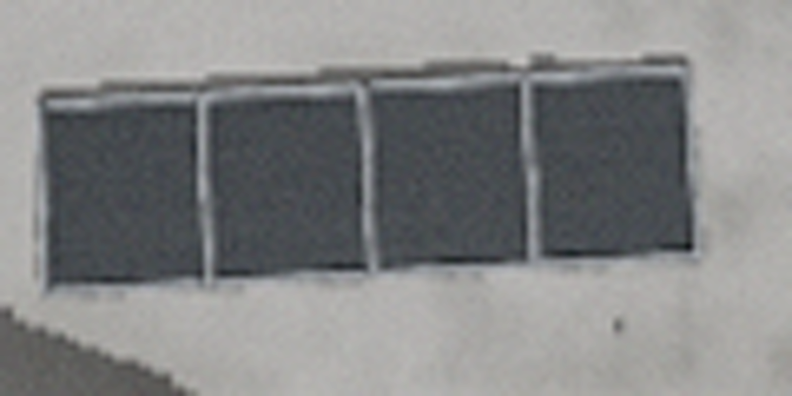

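The rail crop shows the tool tops at (136,205), (294,193), (474,146) and (632,116). The rail corners are at (30,172), (710,42), (745,225) and (62,352). The rack corners are at (42,98), (688,65), (695,258) and (45,288).

```bash
cat > m.py <<'E'
from h import *
s=manip.snapshot("top")
P=lambda x,y,z,y0=155: at(s,(x+.5)/6.6-.5+220,(y+.5)/6.6-.5+y0,z)
def pose(c): # FL, FR, NR, NL
    c=np.array(c); m=c.mean(0); d=(c[0]+c[3]-c[1]-c[2])[:2]/2  # +y dir
    e=(c[0]+c[1]-c[2]-c[3])[:2]/2
    return m, np.arctan2(-d[0],d[1]), np.arctan2(e[1],e[0]), np.linalg.norm(d),np.linalg.norm(e)
rail=pose([P(x,y,.010) for x,y in((30,172),(710,42),(745,225),(62,352))])
rack=pose([P(x,y,.015,235) for x,y in((42,98),(688,65),(695,258),(45,288))])
print("rail",rail);print("rack",rack)
o=manip.observe(); R=Ro.from_rotvec(o["ee_rot"]).as_matrix(); p=o["ee_pos"]
print("tcp",p,"\n",R.round(3))
T=dict(stepped=P(136,205,.072),hex=P(294,193,.062),square=P(474,146,.066),round=P(632,116,.076))
th=rail[1]
for n,v in T.items():
    d=(v-rail[0])[:2]; print(n,v.round(4),"in rail",(np.array([[np.cos(th),np.sin(th)],[-np.sin(th),np.cos(th)]])@d).round(4))
sq=[P(x,y,.066)for x,y in((420,112),(514,86),(530,180),(436,204))];print("sq",pose(sq))
print("slit",np.subtract(P(432,156,.066),P(519,134,.066)))
th=rack[1]
for y in(.069,.023,-.023,-.069): print("bay",(rack[0][:2]+y*np.array([-np.sin(th),np.cos(th)])).round(4))
E
python3 m.py
```

```text
rail (array([0.58344113, 0.28994476, 0.01      ]), np.float64(0.18772953578128754), np.float64(0.18074488368298536), np.float64(0.20157102770138763), np.float64(0.05444453882779838))
rack (array([0.43683244, 0.29527974, 0.015     ]), np.float64(0.04698021423608712), np.float64(0.028458523934848913), np.float64(0.1833709400277354), np.float64(0.053746192236783424))
tcp [0.29415012 0.57932246 0.23904924] 
 [[-0.892  0.453 -0.001]
 [ 0.453  0.892 -0.001]
 [ 0.    -0.001 -1.   ]]
stepped [0.5701 0.3566 0.072 ] in rail [-0.0007  0.068 ]
hex [0.5751 0.3145 0.062 ] in rail [-0.0036  0.0257]
square [0.5873 0.2653 0.066 ] in rail [-0.0008 -0.025 ]
round [0.5935 0.2228 0.076 ] in rail [-0.0027 -0.0679]
sq (array([0.58750534, 0.26500657, 0.066     ]), np.float64(0.26246405256529765), np.float64(0.16510944531291444), np.float64(0.026555758370756754), np.float64(0.026153687721040316))
slit [-0.00606074  0.0237366   0.        ]
bay [0.4336 0.3642]
bay [0.4358 0.3183]
bay [0.4379 0.2723]
bay [0.4401 0.2264]
```

```bash
cat > d.py <<'E'
# d.py x y grasp_z yaw(of tool y axis from world x) -> shift in tool axes mm, roll deg
import sys; from h import *
x,y,z,yaw=map(float,sys.argv[1:]); o=manip.observe(); R=Ro.from_rotvec(o["ee_rot"]).as_matrix()
print("mm",(1e3*R.T@(np.array([x,y,z+.006])-o["ee_pos"])).round(1),"roll",np.degrees(np.arctan2(R[1,1],R[0,1])-yaw).round(1),"t",o["time_s"],"w",o["grip_width"],"F",o["force"].round(1))
E
python3 d.py .5701 .3566 .15 .19
```

```text
mm [-346.9  -73.6   83.1] roll 52.2 t 0.25 w 0.09488733322815655 F [-0.3 -0.3 -0.2]
```

```bash
python3 -m crank '{"linear":[[-0.037,-0.008,0],[-0.074,-0.016,0],[-0.111,-0.024,0],[-0.148,-0.032,0],[-0.185,-0.04,0],[-0.222,-0.048,0],[-0.26,-0.056,0.01],[-0.3,-0.064,0.03],[-0.33,-0.07,0.05],[-0.347,-0.0736,0.07]],"roll":[6,12,18,24,30,36,42,48,52,52.2],"fingers":[0,0,0,0,0,0,0,0,0,0]}'; python3 d.py .5701 .3566 .057 .19
```

```text
time_s: 1.08
ee_pos: [0.5732, 0.3541, 0.1691]
ee_rot: [2.006, 2.416, 0.001]
force: [-0.1, 0.3, -0.2]
grip_width: 0.0952
grip_force: 0.0
mm [  3.1  -2.8 106.1] roll -0.3 t 1.0833 w 0.09523552100456997 F [-0.1  0.3 -0.2]
```

```bash
python3 -m crank '{"linear":[[0,0,0.03],[0,0,0.06],[0,0,0.08],[0,0,0.08],[0,0,0.08],[0,0,0.08],[0,0,0.08],[0,0,0.08],[0,0,0.08],[0,0,0.08]],"roll":[0,0,0,0,0,0,0,0,0,0],"fingers":[0,0,0,0,0,0,0,0,0,0]}'; python3 d.py .5701 .3566 .057 .19; python3 - <<'E'
from h import *
s=crop("side","s1",260,150,110,110,5.4); crop("top","t1",220,130,120,90,6.6)
E
```

```text
time_s: 1.92
ee_pos: [0.5708, 0.3572, 0.0909]
ee_rot: [2.0, 2.422, 0.003]
force: [-0.4, 0.3, 0.2]
grip_width: 0.0953
grip_force: 0.0
mm [-0.5 -0.9 27.9] roll 0.0 t 1.9167 w 0.09533878294374942 F [-0.4  0.3  0.2]
```

View pics/s1.png

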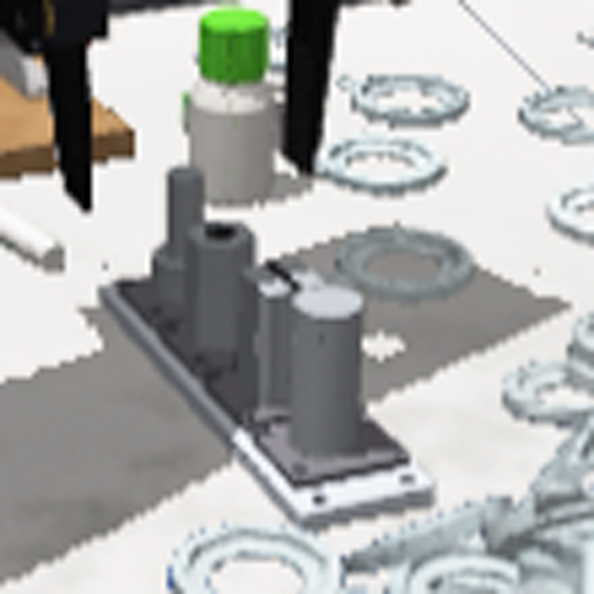

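The fingertips at (85,205) and (308,170) straddle the stem at (185,175). I'll descend and close.

```bash
python3 -m crank '{"linear":[[0,-0.001,0.02],[0,-0.001,0.028],[0,-0.001,0.028],[0,-0.001,0.028],[0,-0.001,0.028],[0,-0.001,0.028],[0,-0.001,0.028],[0,-0.001,0.028],[0,-0.001,0.028],[0,-0.001,0.028]],"roll":[0,0,0,0,0,0,0,0,0,0],"fingers":[0,0,0,1,1,1,1,1,1,1]}'; python3 d.py .5701 .3566 .057 .19
```

```text
time_s: 2.85
ee_pos: [0.5695, 0.3567, 0.062]
ee_rot: [2.001, 2.422, 0.001]
force: [-0.3, -0.2, 0.5]
grip_width: 0.0536
grip_force: 0.0
mm [-0.2  0.5 -1. ] roll -0.0 t 2.85 w 0.05360009329000233 F [-0.3 -0.2  0.5]
```

```bash
python3 -m crank '{"linear":[[0,0,0],[0,0,0],[0,0,0],[0,0,0],[0,0,0],[0,0,0],[0,0,0],[0,0,0],[0,0,-0.02],[0,0,-0.05]],"roll":[0,0,0,0,0,0,0,0,0,0],"fingers":[1,1,1,1,1,1,1,1,1,1]}'; python3 d.py .4401 .2264 .15 .04
```

```text
time_s: 3.68
ee_pos: [0.5664, 0.355, 0.107]
ee_rot: [-1.998, -2.419, 0.014]
force: [-0.5, -0.0, -1.8]
grip_width: 0.0141
grip_force: 30.0
mm [-102.6 -148.7  -47.4] roll 8.6 t 3.6833 w 0.014081555958701005 F [-0.5 -0.  -1.8]
```

```bash
python3 -m crank '{"linear":[[0,-0.01,-0.035],[-0.02,-0.035,-0.045],[-0.04,-0.07,-0.045],[-0.065,-0.105,-0.045],[-0.085,-0.135,-0.045],[-0.103,-0.149,-0.04],[-0.103,-0.149,-0.02],[-0.103,-0.149,0],[-0.103,-0.149,0],[-0.103,-0.149,0]],"roll":[0,2,4,6,8,8.6,8.6,8.6,8.6,8.6],"fingers":[1,1,1,1,1,1,1,1,1,1]}'; python3 d.py .4401 .2264 .053 .04;python3 - <<'E'
from h import *
s=crop("side","s2",200,170,130,100,5.5)
E
```

```text
time_s: 4.52
ee_pos: [0.4414, 0.2269, 0.1105]
ee_rot: [-2.176, -2.264, 0.005]
force: [0.8, 0.5, -1.5]
grip_width: 0.0141
grip_force: 30.0
mm [-0.4 -1.1 51.5] roll -0.0 t 4.5167 w 0.014078153352424197 F [ 0.8  0.5 -1.5]
```

View pics/s2.png

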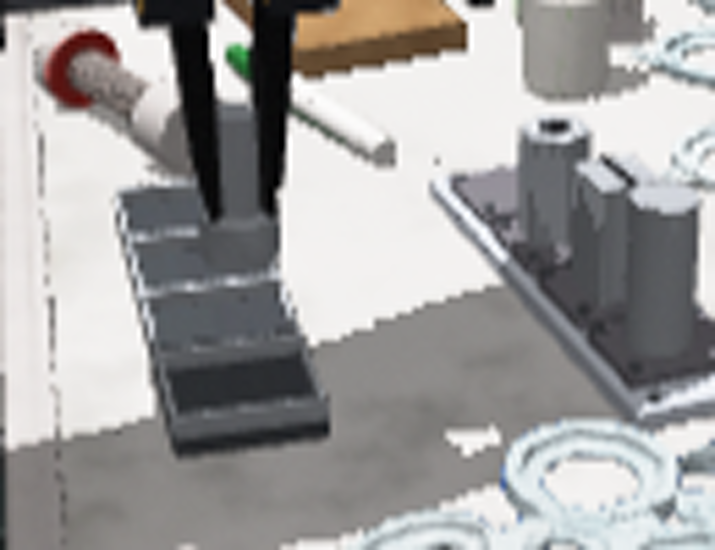

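The tool hangs upright between the fingers over the bay column. I'll lower it and release.

```bash
python3 -m crank '{"linear":[[0,-0.001,0.025],[0,-0.001,0.045],[0,-0.001,0.051],[0,-0.001,0.0535],[0,-0.001,0.0535],[0,-0.001,0.0535],[0,-0.001,0.0535],[0,-0.001,0.0535],[0,-0.001,0.0535],[0,-0.001,0.0535]],"roll":[0,0,0,0,0,0,0,0,0,0],"fingers":[1,1,1,1,1,1,0,0,0,0]}'; python3 d.py .4401 .2264 .05 .04;python3 - <<'E'
from h import *
s=crop("side","s3",200,170,130,100,5.5);s=crop("top","t3",220,180,120,100,6)
E
```

```text
time_s: 5.4
ee_pos: [0.4421, 0.2276, 0.059]
ee_rot: [2.176, 2.265, 0.002]
force: [-0.4, 0.0, -0.6]
grip_width: 0.0358
grip_force: 0.0
mm [-1.1 -2.1  3. ] roll -0.0 t 5.4 w 0.035780820305402514 F [-0.4  0.  -0.6]
```

View pics/s3.png

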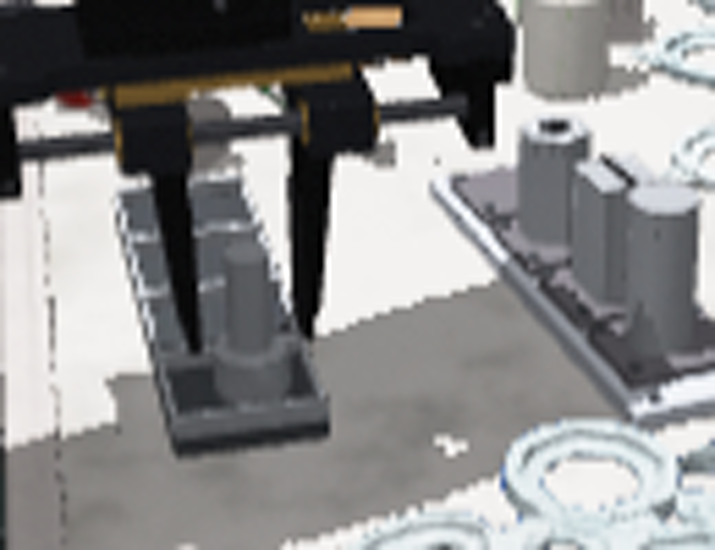

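The stepped tool stands upright in the rightmost bay, with its foot at (255,390). Next is the hex.

```bash
python3 d.py .5751 .3145 .12 .19
```

```text
mm [ 81.7 136.7 -67.3] roll -8.6 t 5.5 w 0.04375394094301424 F [-0.7  0.9 -0.1]
```

```bash
python3 -m crank '{"linear":[[0,0,0],[0,0,-0.03],[0,0,-0.07],[0.02,0.034,-0.075],[0.04,0.068,-0.075],[0.06,0.1,-0.075],[0.0817,0.1367,-0.07],[0.0817,0.1367,-0.0673],[0.0817,0.1367,-0.0673],[0.0817,0.1367,-0.0673]],"roll":[0,0,0,-2,-4,-6,-8,-8.6,-8.6,-8.6],"fingers":[0,0,0,0,0,0,0,0,0,0]}'; python3 d.py .5751 .3145 .044 .19
```

```text
time_s: 6.33
ee_pos: [0.574, 0.314, 0.1243]
ee_rot: [-2.0, -2.421, 0.004]
force: [-0.2, 0.4, -1.1]
grip_width: 0.0948
grip_force: 0.0
mm [ 0.3  1.3 74.3] roll -0.0 t 6.3333 w 0.09475090846302449 F [-0.2  0.4 -1.1]
```

```bash
python3 -m crank '{"linear":[[0,0.001,0.03],[0,0.001,0.06],[0,0.001,0.074],[0,0.001,0.074],[0,0.001,0.074],[0,0.001,0.074],[0,0.001,0.074],[0,0.001,0.074],[0,0.001,0.074],[0,0.001,0.074]],"roll":[0,0,0,0,0,0,0,0,0,0],"fingers":[0.4,0.4,0.4,0.4,0.4,1,1,1,1,1]}'; python3 -m crank '{"linear":[[0,0,0],[0,0,0],[0,0,0],[0,0,0],[0,0,0],[0,0,0],[0,0,0],[0,0,-0.015],[0,0,-0.05],[0,0,-0.08]],"roll":[0,0,0,0,0,0,0,0,0,0],"fingers":[1,1,1,1,1,1,1,1,1,1]}';python3 d.py .4379 .2723 .12 .04
```

```text
time_s: 7.17
ee_pos: [0.5763, 0.3148, 0.0525]
ee_rot: [2.0, 2.422, 0.002]
force: [-0.4, 0.6, -0.4]
grip_width: 0.0338
grip_force: 0.0
time_s: 8.0
ee_pos: [0.5749, 0.3142, 0.131]
ee_rot: [-2.0, -2.421, 0.004]
force: [0.8, 0.9, -1.0]
grip_width: 0.0247
grip_force: 30.0
mm [ -15.3 -142.5    5.4] roll 8.6 t 8.0 w 0.024725676430107847 F [ 0.8  0.9 -1. ]
```

```bash
python3 -m crank '{"linear":[[0,-0.02,-0.01],[-0.005,-0.055,-0.01],[-0.01,-0.09,-0.01],[-0.0153,-0.125,-0.01],[-0.0153,-0.1425,0],[-0.0153,-0.1425,0.02],[-0.0153,-0.1425,0.03],[-0.0153,-0.1425,0.03],[-0.0153,-0.1425,0.03],[-0.0153,-0.1425,0.03]],"roll":[0,2,4,6,8,8.6,8.6,8.6,8.6,8.6],"fingers":[1,1,1,1,1,1,1,1,1,1]}'; python3 d.py .4379 .2723 .039 .04
```

```text
time_s: 8.83
ee_pos: [0.4399, 0.2731, 0.1023]
ee_rot: [2.177, 2.265, 0.002]
force: [0.6, 0.0, -1.2]
grip_width: 0.0248
grip_force: 30.0
mm [-0.7 -2.1 57.3] roll -0.0 t 8.8333 w 0.024793388881217474 F [ 0.6  0.  -1.2]
```

```bash
python3 -m crank '{"linear":[[0,-0.001,0.025],[0,-0.002,0.045],[0,-0.002,0.054],[0,-0.002,0.057],[0,-0.002,0.058],[0,-0.002,0.058],[0,-0.002,0.058],[0,-0.002,0.058],[0,-0.002,0.058],[0,-0.002,0.058]],"roll":[0,0,0,0,0,0,0,0,0,0],"fingers":[1,1,1,1,1,1,1,1,0,0]}'; python3 -m crank '{"linear":[[0,0,0],[0,0,0],[0,0,0],[0,0,0],[0,0,0],[0,0,-0.02],[0,0,-0.06],[0,0,-0.09],[0,0,-0.1],[0,0,-0.1]],"roll":[0,0,0,0,0,0,0,0,0,0],"fingers":[0,0,0,0,0,0,0,0,0,0]}'; python3 d.py .5873 .2653 .12 .21
```

```text
time_s: 9.67
ee_pos: [0.4381, 0.2732, 0.0446]
ee_rot: [2.176, 2.264, 0.004]
force: [1.1, -0.7, 1.0]
grip_width: 0.0333
grip_force: 0.0
time_s: 10.5
ee_pos: [0.439, 0.2737, 0.1474]
ee_rot: [2.175, 2.263, 0.011]
force: [0.3, 1.0, -0.4]
grip_width: 0.094
grip_force: 0.0
mm [-14.4 147.7  22.3] roll -9.7 t 10.5 w 0.09402510440106315 F [ 0.3  1.  -0.4]
```

```bash
python3 -m crank '{"linear":[[0,0.035,0],[-0.005,0.07,0],[-0.01,0.105,0],[-0.0144,0.135,0],[-0.0144,0.1477,0.01],[-0.0144,0.1477,0.02],[-0.0144,0.1477,0.02],[-0.0144,0.1477,0.02],[-0.0144,0.1477,0.02],[-0.0144,0.1477,0.02]],"roll":[-2,-4,-6,-8,-9.7,-9.7,-9.7,-9.7,-9.7,-9.7],"fingers":[0,0,0,0,0,0,0,0,0,0]}'; python3 d.py .5873 .2653 .048 .21; python3 - <<'E'
from h import *
s=crop("side","s4",200,170,130,100,5.5)
E
```

```text
time_s: 11.33
ee_pos: [0.584, 0.2644, 0.1236]
ee_rot: [-1.977, -2.442, 0.0]
force: [0.9, -0.2, 0.7]
grip_width: 0.095
grip_force: 0.0
mm [ 0.2  3.4 69.6] roll -0.0 t 11.3333 w 0.09500758372832063 F [ 0.9 -0.2  0.7]
```

View pics/s4.png

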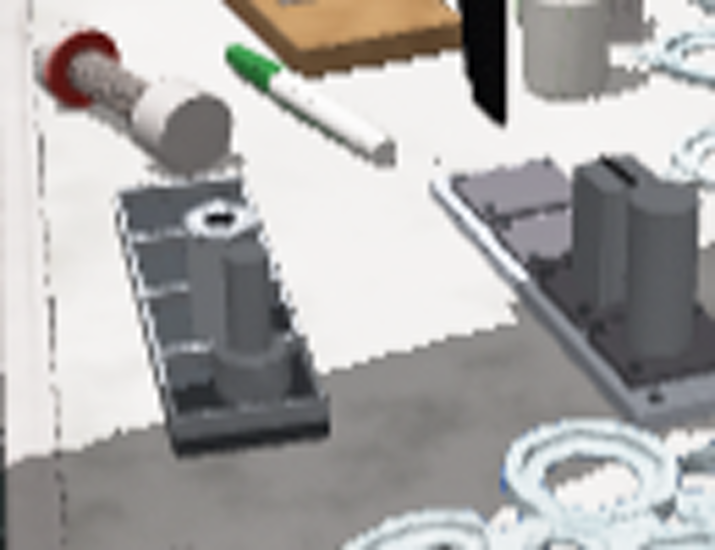

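The hex stands upright in the second bay from the right, with its top at (220,218). Next is the square.

```bash
python3 -m crank '{"linear":[[0,0.002,0.03],[0,0.003,0.06],[0,0.003,0.0696],[0,0.003,0.0696],[0,0.003,0.0696],[0,0.003,0.0696],[0,0.003,0.0696],[0,0.003,0.0696],[0,0.003,0.0696],[0,0.003,0.0696]],"roll":[0,0,0,0,0,0,0,0,0,0],"fingers":[0.4,0.4,0.4,0.4,0.4,1,1,1,1,1]}'; python3 -m crank '{"linear":[[0,0,0],[0,0,0],[0,0,0],[0,0,0],[0,0,0],[0,0,0],[0,0,0],[0,0,-0.015],[0,0,-0.05],[0,0,-0.08]],"roll":[0,0,0,0,0,0,0,0,0,0],"fingers":[1,1,1,1,1,1,1,1,1,1]}';python3 d.py .4358 .3183 .12 .04
```

```text
time_s: 12.22
ee_pos: [0.5883, 0.2649, 0.0547]
ee_rot: [1.977, 2.441, 0.002]
force: [0.0, -0.6, 0.1]
grip_width: 0.0339
grip_force: 0.0
time_s: 13.05
ee_pos: [0.5869, 0.2642, 0.1335]
ee_rot: [-1.977, -2.44, 0.004]
force: [0.7, 0.8, -1.0]
grip_width: 0.025
grip_force: 30.0
mm [  84.3 -136.6    7.9] roll 9.7 t 13.05 w 0.0250287564296961 F [ 0.7  0.8 -1. ]
```

```bash
python3 -m crank '{"linear":[[0.01,-0.02,-0.01],[0.03,-0.05,-0.01],[0.05,-0.08,-0.01],[0.07,-0.11,-0.01],[0.0843,-0.1366,0],[0.0843,-0.1366,0.02],[0.0843,-0.1366,0.03],[0.0843,-0.1366,0.03],[0.0843,-0.1366,0.03],[0.0843,-0.1366,0.03]],"roll":[0,2,4,6,8,9.7,9.7,9.7,9.7,9.7],"fingers":[1,1,1,1,1,1,1,1,1,1]}'; python3 d.py .4358 .3183 .0425 .04
```

```text
time_s: 13.88
ee_pos: [0.4381, 0.3188, 0.1047]
ee_rot: [2.177, 2.264, 0.002]
force: [0.3, 0.0, -1.0]
grip_width: 0.0248
grip_force: 30.0
mm [-0.4 -2.4 56.2] roll -0.0 t 13.8833 w 0.024751532063996967 F [ 0.3  0.  -1. ]
```

```bash
python3 -m crank '{"linear":[[0,-0.001,0.025],[0,-0.002,0.045],[0,-0.002,0.052],[0,-0.002,0.055],[0,-0.002,0.0562],[0,-0.002,0.0562],[0,-0.002,0.0562],[0,-0.002,0.0562],[0,-0.002,0.0562],[0,-0.002,0.0562]],"roll":[0,0,0,0,0,0,0,0,0,0],"fingers":[1,1,1,1,1,1,1,1,0,0]}'; python3 -m crank '{"linear":[[0,0,0],[0,0,0],[0,0,0],[0,0,0],[0,0,0],[0,0,-0.02],[0,0,-0.06],[0,0,-0.09],[0,0,-0.1],[0,0,-0.1]],"roll":[0,0,0,0,0,0,0,0,0,0],"fingers":[0,0,0,0,0,0,0,0,0,0]}'; python3 d.py .5935 .2228 .13 .19
```

```text
time_s: 14.72
ee_pos: [0.4354, 0.3191, 0.0486]
ee_rot: [2.176, 2.265, 0.003]
force: [-0.8, -0.1, 0.5]
grip_width: 0.0337
grip_force: 0.0
time_s: 15.55
ee_pos: [0.4368, 0.32, 0.1517]
ee_rot: [2.175, 2.264, 0.011]
force: [0.4, 0.0, -0.1]
grip_width: 0.0938
grip_force: 0.0
mm [-103.4  152.6   16.3] roll -8.6 t 15.55 w 0.09375849776422174 F [ 0.4  0.  -0.1]
```

```bash
python3 -m crank '{"linear":[[-0.018,0.028,0],[-0.038,0.056,0],[-0.058,0.084,0],[-0.076,0.112,0],[-0.095,0.14,0],[-0.1034,0.1526,0.01],[-0.1034,0.1526,0.014],[-0.1034,0.1526,0.014],[-0.1034,0.1526,0.014],[-0.1034,0.1526,0.014]],"roll":[-2,-4,-6,-8,-8.6,-8.6,-8.6,-8.6,-8.6,-8.6],"fingers":[0,0,0,0,0,0,0,0,0,0]}'; python3 d.py .5935 .2228 .054 .19; python3 - <<'E'
from h import *
s=crop("side","s5",200,140,140,110,5.4)
E
```

```text
time_s: 16.38
ee_pos: [0.59, 0.2221, 0.1328]
ee_rot: [-1.999, -2.422, 0.002]
force: [-0.4, 0.2, -0.2]
grip_width: 0.0948
grip_force: 0.0
mm [ 0.   3.7 72.8] roll 0.1 t 16.3833 w 0.09481318452034128 F [-0.4  0.2 -0.2]
```

View pics/s5.png

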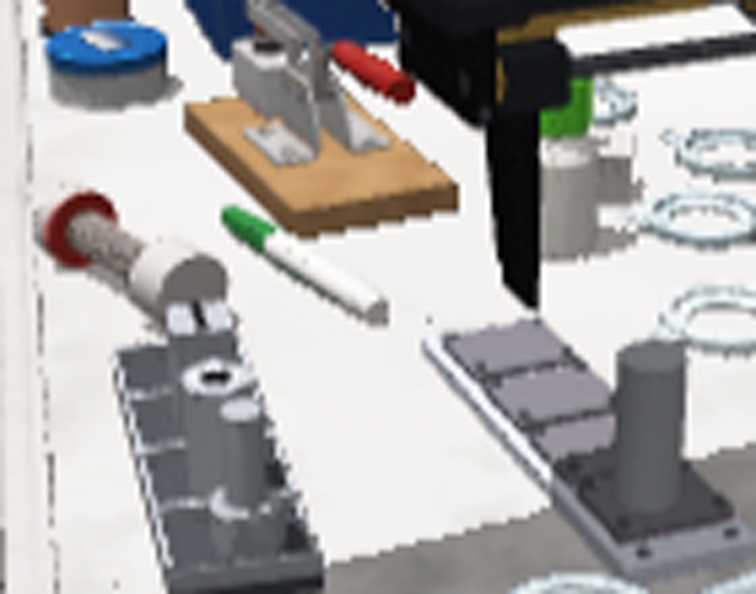

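Three tools now stand upright in their bays: the square's top is at (200,318), the hex's at (220,375) and the stepped tool's at (242,408). The round tool remains on the rail at (650,360).

```bash
python3 -m crank '{"linear":[[0,0.002,0.03],[0,0.003,0.06],[0,0.003,0.0728],[0,0.003,0.0728],[0,0.003,0.0728],[0,0.003,0.0728],[0,0.003,0.0728],[0,0.003,0.0728],[0,0.003,0.0728],[0,0.003,0.0728]],"roll":[0,0,0,0,0,0,0,0,0,0],"fingers":[0.4,0.4,0.4,0.4,0.4,1,1,1,1,1]}'; python3 -m crank '{"linear":[[0,0,0],[0,0,0],[0,0,0],[0,0,0],[0,0,0],[0,0,0],[0,0,0],[0,0,-0.015],[0,0,-0.05],[0,0,-0.08]],"roll":[0,0,0,0,0,0,0,0,0,0],"fingers":[1,1,1,1,1,1,1,1,1,1]}';python3 d.py .4336 .3642 .12 .04
```

```text
time_s: 17.27
ee_pos: [0.5948, 0.2222, 0.0618]
ee_rot: [2.0, 2.421, 0.002]
force: [-0.4, 0.2, -0.1]
grip_width: 0.0339
grip_force: 0.0
time_s: 18.1
ee_pos: [0.5933, 0.2217, 0.1403]
ee_rot: [-2.0, -2.421, 0.004]
force: [1.2, 0.1, -2.6]
grip_width: 0.0253
grip_force: 30.0
mm [ 170.1 -129.9   14.6] roll 8.6 t 18.1 w 0.02533025179605951 F [ 1.2  0.1 -2.6]
```

```bash
python3 -m crank '{"linear":[[0.02,-0.015,-0.01],[0.048,-0.037,-0.01],[0.076,-0.059,-0.01],[0.104,-0.081,-0.01],[0.132,-0.103,-0.01],[0.155,-0.12,-0.01],[0.1701,-0.1299,0],[0.1701,-0.1299,0.02],[0.1701,-0.1299,0.03],[0.1701,-0.1299,0.03]],"roll":[0,2,4,6,8,8.6,8.6,8.6,8.6,8.6],"fingers":[1,1,1,1,1,1,1,1,1,1]}'; python3 d.py .4336 .3642 .0485 .04
```

```text
time_s: 18.93
ee_pos: [0.4327, 0.3633, 0.1076]
ee_rot: [-2.176, -2.265, 0.009]
force: [-1.0, 0.9, -3.6]
grip_width: 0.0253
grip_force: 30.0
mm [ 1.   1.2 53.1] roll 0.0 t 18.9333 w 0.025344307814136675 F [-1.   0.9 -3.6]
```

```bash
python3 -m crank '{"linear":[[0,0,0.025],[0,0,0.045],[0,0,0.052],[0,0,0.053],[0,0,0.053],[0,0,0.053],[0,0,0.053],[0,0,0.053],[0,0,0.053],[0,0,0.053]],"roll":[0,0,0,0,0,0,0,0,0,0],"fingers":[1,1,1,1,1,1,1,1,1,1]}'; python3 d.py .4336 .3642 .0485 .04
```

```text
time_s: 19.77
ee_pos: [0.4349, 0.3648, 0.0585]
ee_rot: [2.177, 2.265, 0.002]
force: [0.9, 0.2, -2.2]
grip_width: 0.0258
grip_force: 30.0
mm [-0.6 -1.3  4. ] roll -0.0 t 19.7667 w 0.0258254548140674 F [ 0.9  0.2 -2.2]
```

```bash
python3 -m crank '{"linear":[[0,-0.001,0.002],[0,-0.001,0.0035],[0,-0.001,0.0037],[0,-0.001,0.0037],[0,-0.001,0.0037],[0,-0.001,0.0037],[0,-0.001,0.0037],[0,-0.001,0.0037],[0,-0.001,0.0037],[0,-0.001,0.0037]],"roll":[0,0,0,0,0,0,0,0,0,0],"fingers":[1,1,1,1,1,1,1,1,0,0]}'; python3 -m crank '{"linear":[[0,0,0],[0,0,0],[0,0,0],[0,0,0],[0,0,0],[0,0,-0.02],[0,0,-0.06],[0,0,-0.1],[0,0,-0.14],[0,0,-0.15]],"roll":[0,0,0,0,0,0,0,0,0,0],"fingers":[0,0,0,0,0,0,0,0,0,0]}';  python3 -m crank '{"linear":[[0.03,0,0],[0.07,0,0],[0.1,0,0],[0.14,0,0],[0.17,0,0],[0.2,0,0],[0.22,0,0],[0.22,0,0],[0.22,0,0],[0.22,0,0]],"roll":[0,0,0,0,0,0,0,0,0,0],"fingers":[0,0,0,0,0,0,0,0,0,0]}'; python3 - <<'E'
from h import *
s=crop("side","s6",200,170,110,100,4);crop("top","t6",220,225,120,70,4)
a=cv2.imread("pics/s6.png");b=cv2.imread("pics/t6.png");c=np.zeros((400+280,480,3),np.uint8);c[:400,:440]=a;c[400:]=b
cv2.imwrite("pics/f6.png",cv2.resize(c,None,fx=.88,fy=.88))
E
```

```text
time_s: 20.6
ee_pos: [0.4341, 0.3649, 0.0545]
ee_rot: [2.176, 2.265, 0.002]
force: [0.8, 0.3, -0.2]
grip_width: 0.0338
grip_force: 0.0
time_s: 21.43
ee_pos: [0.4365, 0.3666, 0.2125]
ee_rot: [2.175, 2.263, 0.019]
force: [1.3, 0.9, 0.9]
grip_width: 0.0944
grip_force: 0.0
time_s: 22.27
ee_pos: [0.4248, 0.5837, 0.2035]
ee_rot: [2.176, 2.265, -0.002]
force: [0.3, 0.4, -0.2]
grip_width: 0.0952
grip_force: 0.0
```

View pics/f6.png

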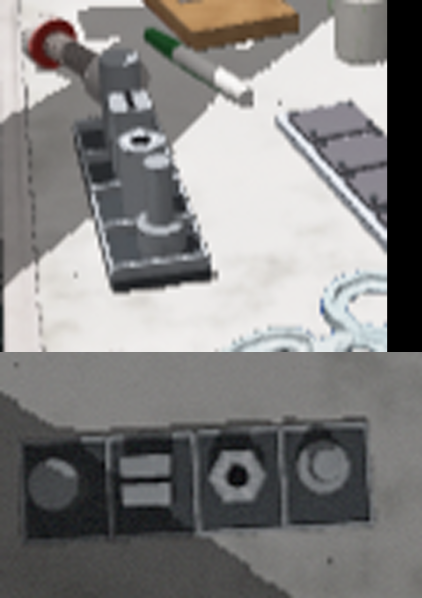

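All four stand in their bays: round (53,483), square (146,480), hex (238,475) and stepped (323,465) in the picture. I'll check the offsets numerically.

```bash
python3 - <<'E'
from h import *
s=manip.snapshot("top"); th=.042; c=np.array([.4368,.2953]); k=3.52
for n,x,y,z in(("round",53,483,.07),("square",146,480,.06),("hex",238,475,.056),("stepped",321,462,.066)):
    p=at(s,x/k+220,(y-352)/k+225,z)[:2]-c
    print(n,(np.array([[np.cos(th),np.sin(th)],[-np.sin(th),np.cos(th)]])@p*1e3).round(1))
E
```

```text
round [ 0.7 68.9]
square [ 0.3 23.3]
hex [  0.9 -23.1]
stepped [  5.4 -64.8]
```

```bash
python3 -c "
from station import manip
print(manip.job_done())"
```

```text
the job is handed in; nothing more can be done
None
```

All four tools stand upright in the rack in reversed order (round, square, hex, stepped from the left), by my last picture within about 6 mm of their bay centres, and the job is handed in at about 22 s; no verdict was returned.

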